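# Snap a carousel's retaining clip home with a fork tool

### The arm

A 7-joint arm with a two-finger parallel gripper is mounted at the origin on the work surface. World frame = base frame: x ahead of the robot, y to its left, z up, the work surface at z = 0. Lengths are in m, angles in rad, forces in N, time in s.
With the tool pointing down it reaches from about 0.35 to 0.9 m from the base axis. Payload 8.1 kg.
Tool frame: the origin (TCP) lies midway between the tips of the shut fingers; the grasp point (between the pads) lies arm.grip_point_offset behind it (arm.grip_point_offset is the distance from the TCP to the grasp point, in m); z points along the fingers, y is the line along which they close (so a half turn about z gives the same grasp; the last joint's range is limited). The gripper opens to 92 mm and grips with 3 to 60 N. Pads are 19 mm wide; open, the fingers measure 130 mm over their backs; the gripper's body (75 mm by 190 mm) begins 47 mm behind the grasp point.
Start: joints at [-1.32, 0.434, 0.025, 1.573, -0.012, 1.134, -0.075], TCP at [0.217, 0.586, 0.227] pointing down, gripper open.
Joint ranges: [-2.62, 2.62], [-0.44, 2.09], [-1.27, 1.32], [0.08, 2.57], [-1.32, 4.46], [0.12, 2], [-2.74, 2.74]. Speed limits (rad/s): [2.22, 2.22, 3.01, 3.01, 3.14, 3.14, 3.14].

### API

Orientations are given as a rotation vector (axis times angle).
In Python, from station import arm gives the robot as it stands. The module is installed in compiled form; this text tells all that it offers.
- The arm moves only by the tool servo_tool, never from a script. Its argument "motion" is text: rows parted by semicolons, each of 7 numbers parted by spaces: the finger opening in m, from 0 to 0.0918, then the shift along the tool's x, y, z in shares of 0.8 m (1.0 is 0.8 m), then the turn, a rotation vector about the tool's x, y, z in a scale on which 1.0 is 180 degrees. A call has 1 to 12 rows; each row is the pose to reach, as a shift and turn from the pose commanded when the call began, along the tool's axes at that moment; what a row does not reach only later rows make up. A row lasts 1/10 s, in which the tool goes at most 50 mm and 8.59 degrees, less where a joint would pass 70% of its speed; a pose out of reach is approached as far as the arm can. A call with a gripper value outside its range is refused whole. The fingers move at their own pace and stop on an object; "squeeze" is the grip in N (left out, the last holds). Time passes only in rows, so rows that repeat a pose let the fingers close. It gives the time, the measured TCP pose, the force, the opening and the grip force at its end, in the units of the state.
- arm.observe(): the state, without advancing time (a new reading comes with each control period).
- arm.snapshot(name): name is "side" or "top"; returns a dict with "pixels" (400x640x3 uint8, red, green, blue), "mtx" (3x3 intrinsics, pixels), "origin" and "attitude" of the camera in the world. Camera axes: x right, y up, looking along -z (the intrinsics and any distortion apply to the point x, -y, -z); pixel columns grow to the right and rows downward; lengths in m; the calibration is good to about 2 mm. A picture is of the moment at which its call begins. There is no depth.
- arm.job_done(): hands the job in; it is judged then, once.
Trained networks look in the newest picture that a camera, given by its name, has taken for a name from the list of things; names that differ only in an ending like _2 or _b are one class to them, and where a whole thing is asked for, a point or a joint stands for the part that bears it (a point fixed in the world has none). Each returns a list of dicts, best first, with "conf" (0 to 1); they miss things now and then, are a little off and sometimes report something else, mostly with a low value. They report only what shows in the picture. A call takes as long as a camera call. They do not tell look-alikes from the thing itself.
- arm.spot_in(camera, label): "centre" ([x, y, z] in m, in world coordinates, good to about 4 mm: the middle of the surface that is visible of it).
- arm.trace(camera, label): "pixels" (400x640 bool, what is visible of it).
The state is a dict: "time": time; "q": joint angles; "joint_vel": joint speeds; "tau": joint torques, N m; "position": TCP position; "eef_rot": TCP orientation; "force": force on the tool from outside, world axes, zero at the start; "ft_torque": the same for the moment, N m; "gripper_width": opening from 0.0 (shut) to 1.0 (fully open); "grip_force": force on a finger pad.
Only numpy, scipy, OpenCV 4.12 (cv2) and the standard library are available. Lean on these libraries where they do the work, as an engineer would, in place of code of your own. Each camera call takes 0.05 s, during which the arm holds its last target. There are 200 camera calls.

### The job

The retaining clip of the sample carousel lies on the hub flange with its open end towards the spindle. Take the fork tool from its rest and with it push the clip sideways into the spindle's groove until it snaps fully home, pushing steadily without forcing it or leaning on the hub, and ease off at once when it is home. Then lay the fork back in the slot it came from; keep the gripper itself off the clip and the carousel, and leave the screwdriver, bottle and glassware where they stand.

Things in the scene. Friction and masses are not known exactly. Their poses are not given: they have to be found in the camera images.
- fork: Clip fork in one slot of the rest: black handle 90 x 18 x 18 mm, steel collar, flat blade 5 mm thick ending in a 40 mm wide fork. Origin at the handle's centre; x along the tool to the fork, z up. The blade lies on the handle's axis, clamped in the collar at a depth that differs each time: the flat bottom of its 28 mm wide mouth is 105 to 123 mm ahead of the origin; two prongs reach 7 mm further.
- clip: Dark steel U clip, 4 mm thick, 20 g, flat on the flange. Origin on its underside, at the point that comes onto the spindle's axis; x to its open end. Straight back edge 24 mm wide, 18 mm behind the origin; arms 29 mm wide over all, tips 14 mm ahead. Meets the neck 8 to 9 mm before home, snaps over at 8 to 17 N, runs the last 2 mm by itself. Over 30 N bends it; once home keep below 10 N.
- groove (a point): Point on the spindle's vertical axis at the level of the flange's top face, 126 mm above the bench. The groove is a neck 16 mm in diameter and 5.5 mm high just above the flange; the spindle above it is 20 mm in diameter and ends 24 mm above the flange. The flange is a plain aluminium disc 128 mm in diameter.
- carousel: Sample carousel, fixed: white housing 230 mm square, 66 mm high, keypad on its front (-x) side; turntable 210 mm in diameter with capped vials up to 91 mm high, in its middle the hub with the flange; a tower 250 mm high 98 mm ahead and 98 mm left of the centre. Origin at the centre of its underside.
- rest: Grey tool rest, fixed, 84 x 164 mm: two notched cheeks, 10 mm thick, 66 mm apart, over a base 8 mm thick. Tools lie along its x in two slots 40 mm left and right (y) of the origin (centre of its underside). Notch floors 36 mm up, 20 mm wide, flaring to 32 mm at the top 47 mm up; a lying tool's axis is 45 mm above the bench.
- driver: Screwdriver in the other slot, with the same handle as the fork but a plain round shank; origin at the handle's centre. Leave it.
- wash_bottle: White plastic bottle with a long nozzle, 74 mm in diameter, 210 mm high; origin at the centre of its base. Leave it.
- jar: Glass jar with a black lid, 64 mm in diameter, 75 mm high; origin at the centre of its base. Leave it.
- beaker: Empty glass beaker, 68 mm in diameter, 85 mm high; origin at the centre of its base. Leave it.
- dish: Shallow glass dish holding a washer, 72 mm in diameter, 14 mm high; origin at the centre of its base. Leave it.
Not all that is in view belongs to the job. Leave any orange look-alike of the fork alone.

How it is judged:
On the way, in this order (a step that is already met when the one before it is completed fails the run):
1. the fork tool is lifted clear of its rest (z of fork in the frame of rest above 0.075 m), for 0.2 s.
2. the clip is snapped home in the groove with the fork behind it (horizontal distance between clip and groove below 0.002 m and z of clip in the frame of groove below 0.002 m and distance between fork and clip below 0.17 m), for 0.2 s.
3. the fork tool is brought back to its slot, still held (distance of fork from where it was at the start of the episode below 0.015 m and contact force between fork and the fingers above 0.5 N), for 0.1 s.
At the end, for the whole second after the job is handed in: The clip sits in the groove, its origin within 2 mm of the spindle's axis and flat at the flange (within 2 mm); the fork lies at rest in the slot it came from, within 15 mm of where it was, level and along the slot (within 0.1 rad) (horizontal distance between clip and groove below 0.002 m and z of clip in the frame of groove below 0.002 m and distance of fork from where it was at the start of the episode below 0.015 m and angle between fork's own z axis and vertical below 0.1 rad and angle between the x axis of fork and the x axis of rest, either way round below 0.1 rad and linear speed of each of fork, clip below 0.02 m/s); the robot touches nothing.
It fails at once if the fork presses on the clip with more than 30 N (contact force between fork and clip above 30 N).
It fails at once if the fork goes on pressing the clip with more than 10 N once it is home (horizontal distance between clip and groove below 0.001 m and contact force between fork and clip above 10 N).
It fails at once if the fork leans on the carousel with more than 20 N (contact force between fork and carousel above 20 N).
It fails at once if the gripper or arm touches the clip or knocks the carousel (contact force between any of the fingers, the arm and clip above 0.5 N or contact force between any of the fingers, the arm and carousel above 5 N).
It fails at once if the driver or a bystander is disturbed (distance of any of driver, wash_bottle, jar, beaker, dish from where it was at the start of the episode above 0.02 m).
It also fails if it takes over 61 s, if anything falls off the work surface, if the arm or the gripper's body presses on something with over 40 N, if the wrist force passes 120 N, or if a joint passes its speed limit or range.

## Working session

There is one attempt and no reset: what is moved stays moved. The work goes in short steps, Python scripts to look and compute and a tool call to move; the robot and the scene stay as the last step left them, time stands still between calls to the robot, and variables do not carry over. Pictures are saved under pics/ and viewed, at most 12 in all, crops included, and the job is handed in when it is done.

Besides the shell and the picture viewer there is one more tool, called by a JSON object that holds its "method" and its "body". servo_tool: Moves the arm, as the interface text tells. Its arguments: {"type":"object","properties":{"motion":{"type":"string"},"squeeze":{"type":"number"}},"required":["motion"]}

```bash
mkdir -p pics
cat > h.py <<'E'
import numpy as np, cv2
from scipy.spatial.transform import Rotation as R
from station import arm
def rot(a):
    a=np.array(a,float)
    if a.shape==(3,3): return a
    return R.from_rotvec(a).as_matrix() if a.size==3 else R.from_quat(a).as_matrix()
def ray(s,u,v):
    d=np.linalg.inv(s['mtx'])@[u,v,1]; d=rot(s['attitude'])@(d*[1,-1,-1]); return np.array(s['origin']),d/np.linalg.norm(d)
def onz(s,u,v,z):
    o,d=ray(s,u,v); return o+d*(z-o[2])/d[2]
def proj(s,p):
    c=rot(s['attitude']).T@(np.array(p)-s['origin']); c=c*[1,-1,-1]; q=np.array(s['mtx'])@c; return q[:2]/q[2]
def tri(s1,p1,s2,p2):
    o1,d1=ray(s1,*p1);o2,d2=ray(s2,*p2)
    A=np.c_[d1,-d2];t=np.linalg.lstsq(A,o2-o1,rcond=None)[0]
    a=o1+t[0]*d1;b=o2+t[1]*d2;return (a+b)/2,np.linalg.norm(a-b)
E
python3 - <<'E'
from h import *
o=arm.observe()
print({k:np.round(o[k],4) for k in ('time','position','eef_rot','force','gripper_width')},arm.grip_point_offset)
for n in('top','side'):
    s=arm.snapshot(n); cv2.imwrite(f'pics/{n}0.png',s['pixels'][:,:,::-1]); print(n,s['mtx'],s['origin'],s['attitude'],[k for k in s])
    for l in ('fork','clip','groove','carousel','rest','driver','wash_bottle','jar','beaker','dish'):
        try: print(l,[(np.round(d['centre'],3),round(d['conf'],2)) for d in arm.spot_in(n,l)][:3])
        except Exception as e: print(l,e)
E
```

```text
{'time': np.float64(0.0), 'position': array([0.2164, 0.5858, 0.226 ]), 'eef_rot': array([-5.5300e-01, -3.0924e+00,  2.5000e-03]), 'force': array([-0.2387, -0.3088,  1.0725]), 'gripper_width': np.float64(0.9994)} 0.0188
top [[361.24595479   0.         319.64837955]
 [  0.         361.24595479 199.60660862]
 [  0.           0.           1.        ]] [ 0.23989005 -0.13476793  1.0874014 ] [ 0.17621466 -0.18964619 -1.65662229] ['pixels', 'mtx', 'origin', 'attitude']
fork [(array([ 0.194, -0.316,  0.017]), 0.67), (array([ 0.519, -0.281,  0.05 ]), 0.6)]
clip []
groove [(array([0.621, 0.152, 0.081]), 0.6)]
carousel [(array([0.625, 0.149, 0.085]), 0.64)]
rest [(array([ 0.497, -0.242,  0.009]), 0.97)]
driver [(array([ 0.506, -0.208,  0.053]), 0.53), (array([ 0.517, -0.283,  0.051]), 0.48)]
wash_bottle [(array([ 0.716, -0.196,  0.119]), 0.76)]
jar [(array([ 0.584, -0.47 ,  0.081]), 0.71), (array([ 0.521, -0.282,  0.054]), 0.17)]
beaker [(array([ 0.512, -0.518,  0.048]), 0.69)]
dish []
side [[374.56077816   0.         318.42953124]
 [  0.         374.56077816 198.03371359]
 [  0.           0.           1.        ]] [0.20606914 0.4196294  0.63355606] [ 0.26902864 -1.16266337 -2.51213734] ['pixels', 'mtx', 'origin', 'attitude']
fork [(array([ 0.196, -0.294,  0.011]), 0.89), (array([ 0.508, -0.271,  0.049]), 0.87)]
clip [(array([0.608, 0.138, 0.13 ]), 0.49), (array([ 0.504, -0.48 ,  0.058]), 0.38)]
groove [(array([0.614, 0.207, 0.081]), 0.86), (array([ 0.508, -0.272,  0.05 ]), 0.37)]
carousel [(array([0.614, 0.209, 0.076]), 0.82)]
rest [(array([ 0.495, -0.208,  0.016]), 0.66)]
driver [(array([ 0.496, -0.193,  0.051]), 0.71), (array([ 0.506, -0.48 ,  0.058]), 0.22)]
wash_bottle [(array([ 0.718, -0.183,  0.099]), 0.59)]
jar [(array([ 0.584, -0.456,  0.049]), 0.71)]
beaker []
dish [(array([ 0.717, -0.3  ,  0.016]), 0.76)]
```

View pics/top0.png

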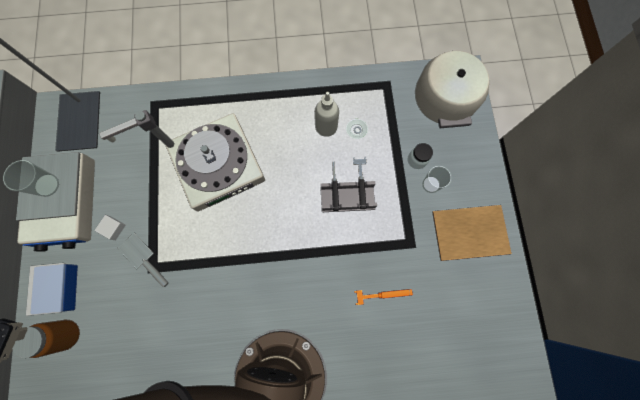

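View pics/side0.png

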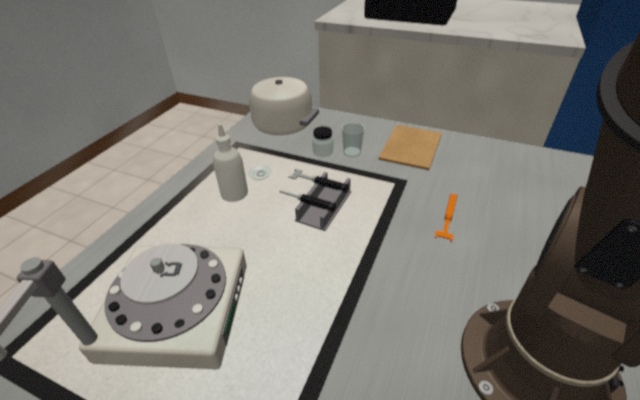

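Top view: the candidates for the fork are the grey fork in the rest's right slot (361,185), the screwdriver in the left slot (335,187) and the orange look-alike (385,295). I choose (361,185). The hub is at (210,155) top and (160,268) side. Next is one close crop of rest and hub from both cameras.

Run:
```python
import cv2,numpy as np
t=cv2.imread('pics/top0.png');s=cv2.imread('pics/side0.png')
f=lambda i,x,y,w,h:cv2.resize(i[y:y+h,x:x+w],(400,300),interpolation=cv2.INTER_CUBIC)
cv2.imwrite('pics/c0.png',np.vstack([np.hstack([f(t,312,148,80,60+0),f(t,178,130,64,48)]),np.hstack([f(s,273,160,88,66),f(s,116,238,88,66)])]))
```

```text
(no output)
```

View pics/c0.png

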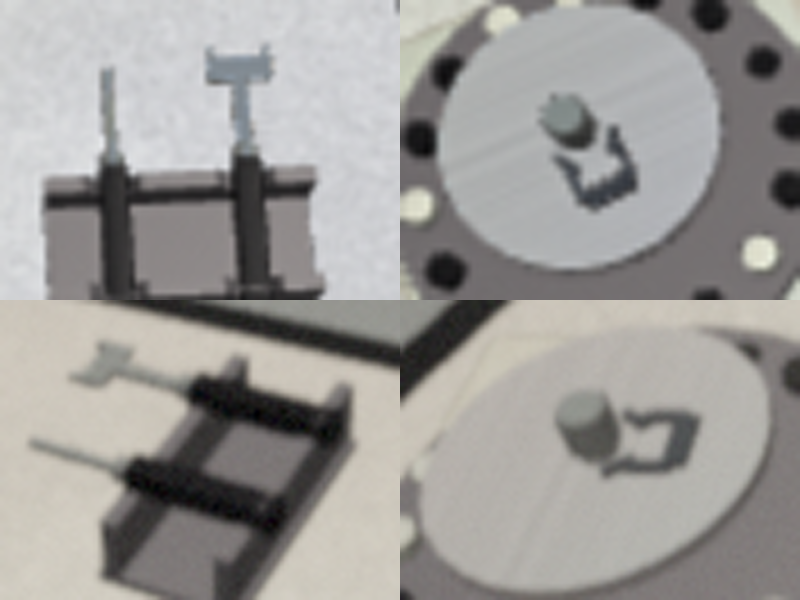

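The top crops confirm the fork: two-pronged blade at (359,160), handle front at (361,179), with the driver's plain shank to the left at (334,165). The clip lies with its back at about (212,162), open towards the spindle top at (205,148). In the side crop the clip's back is at about (181,268).

```bash
cat > m.py <<'E'
from h import *
from scipy.optimize import least_squares
S={n:arm.snapshot(n) for n in('top','side')}
g={n:cv2.cvtColor(S[n]['pixels'],cv2.COLOR_RGB2GRAY).astype(float) for n in S}
def samp(n,P):
    uv=np.array([proj(S[n],p) for p in P],np.float32); return cv2.remap(g[n].astype(np.float32),uv[:,:1].copy(),uv[:,1:].copy(),cv2.INTER_LINEAR).ravel()
# flange centre: maximise radial step at r=64mm
th=np.linspace(0,2*np.pi,180)
def ring(n,c,r,z): return samp(n,np.c_[c[0]+r*np.cos(th),c[1]+r*np.sin(th),0*th+z])
from scipy.optimize import minimize
C={}
for n in S:
    f=lambda c:-(np.median(ring(n,c,.061,.126)-ring(n,c,.067,.126))+ (ring(n,c,.061,.126)-ring(n,c,.067,.126)).clip(-60,60).mean())
    b=min(((f((x,y)),x,y) for x in np.arange(.6,.66,.002) for y in np.arange(.12,.18,.002)))
    r=minimize(f,b[1:],method='Nelder-Mead'); C[n]=r.x; print(n,'flange',r.x.round(4),round(r.fun,1))
# clip from keypoints
K={'top':[(208.7,163.3),(216.1,160.4),(203.3,155.1),(212.1,150.3)],'side':[(179.4,274.3),(182,262.6),(161.1,275.8),(165.9,262.9)]}
for n in K: print(n,[onz(S[n],*p,.130)[:2].round(4).tolist() for p in K[n]])
# black handles
for n in S:
    s=S[n]; c=proj(s,(.513,-.277,.05)); 
    m=arm.trace(n,'fork')
    for d in m:
        v,u=np.nonzero(d['pixels'])
        dk=g[n][v,u]<70; print(n,'fork mask',len(u),u.mean().round(1),v.mean().round(1),dk.sum())
        if dk.sum()>30:
            q=np.c_[u,v][dk].astype(np.float32); print('  rect',[np.round(x,2) for x in cv2.minAreaRect(q)], cv2.fitLine(q,cv2.DIST_HUBER,0,.01,.01).ravel().round(3))
E
python3 m.py
```

```text
top flange [0.6354 0.152 ] -118.0
side flange [0.636  0.1508] -89.5
top [[0.5961, 0.1449], [0.6027, 0.1241], [0.6217, 0.1594], [0.6337, 0.1345]]
side [[0.5931, 0.1473], [0.6059, 0.1249], [0.62, 0.1618], [0.6318, 0.1362]]
top fork mask 396 383.2 294.6 0
top fork mask 312 360.8 183.8 176
  rect [array([361.6 , 193.53]), array([29.33,  6.32]), np.float64(86.19)] [8.40000e-02 9.96000e-01 3.61699e+02 1.93398e+02]
side fork mask 405 322.1 181.6 249
  rect [array([330.73, 184.16]), array([34.47,  8.76]), np.float64(15.07)] [9.61000e-01 2.78000e-01 3.31099e+02 1.84045e+02]
side fork mask 353 447.8 217.6 0
```

Run:
```python
from h import *
S={n:arm.snapshot(n) for n in('top','side')}
L={'top':((361.65,193.5),(.084,.996),14.6),'side':((330.9,184.1),(.961,.278),17.2)}
print('tri centre',tri(S['top'],L['top'][0],S['side'],L['side'][0]))
for n,(c,d,h) in L.items():
    a=onz(S[n],c[0]-h*d[0],c[1]-h*d[1],.048);b=onz(S[n],c[0]+h*d[0],c[1]+h*d[1],.048)
    print(n,a.round(4),b.round(4),((a+b)/2).round(4),np.degrees(np.arctan2(*(a-b)[[1,0]])).round(1),np.linalg.norm(a-b).round(4))
# fork tip keypoints
print('prongs top',[onz(S['top'],312+x/5,148+y/5,.0475).round(4) for x,y in((209,47),(267,45),(206,82),(271,80),(222,56),(257,55))])
print('tri prong', tri(S['top'],(312+209/5,148+47/5),S['side'],(273+75/4.545,160+78/4.545)))
o=arm.observe();M=rot(o['eef_rot']);print(M.round(3)); print('carousel corners')
# rest base corners at top crop: left-top (45,180),(315,170)
print([onz(S['top'],312+x/5,148+y/5,.047).round(4) for x,y in((45,180),(315,170))])
```

```text
tri centre (array([ 0.4894504 , -0.28164135,  0.04379092]), np.float64(0.0017679910125184392))
top [ 0.5343 -0.2826  0.048 ] [ 0.4452 -0.2792  0.048 ] [ 0.4897 -0.2809  0.048 ] -2.2 0.0891
side [ 0.5336 -0.2794  0.048 ] [ 0.441  -0.2739  0.048 ] [ 0.4873 -0.2767  0.048 ] -3.4 0.0928
prongs top [array([ 0.604 , -0.2708,  0.0475]), array([ 0.602 , -0.306 ,  0.0475]), array([ 0.582 , -0.2664,  0.0475]), array([ 0.5796, -0.3057,  0.0475]), array([ 0.5976, -0.278 ,  0.0475]), array([ 0.5962, -0.2992,  0.0475])]
tri prong (array([ 0.60442871, -0.27207458,  0.04101779]), np.float64(0.003706346579535766))
[[-0.938  0.346  0.   ]
 [ 0.346  0.938 -0.   ]
 [-0.    -0.    -1.   ]]
carousel corners
[array([ 0.5301, -0.1636,  0.047 ]), array([ 0.521, -0.325,  0.047])]
```

```bash
cat >> h.py <<'E'
def rel(p,yaw):
    """shift (mm) and turn (deg) in tool axes to put TCP at p, fork x axis at yaw deg, tool down (tool x = -fork x)"""
    o=arm.observe();M=rot(o['eef_rot']);c,s=np.cos(np.radians(yaw)),np.sin(np.radians(yaw))
    T=np.array([[-c,-s*-1*1,0],[-s,-c*-1,0],[0,0,-1.]]); T[:,1]=np.cross(T[:,2],T[:,0])
    return (M.T@(np.array(p)-o['position'])*1000).round(1),np.degrees(R.from_matrix(M.T@T).as_rotvec()).round(2)
E
python3 - <<'E'
from h import *
print(rel((.45,.15,.29),-3.2),rel((.489,-.281,.20),-3.2))
E
```

```text
(array([-370.1, -328.4,  -63.2]), array([ -0.  ,   0.  , -17.07])) (array([-556. , -719.2,   26.8]), array([ -0.  ,   0.  , -17.07]))
```

The rows are not in the units I measure in: shifts go in shares of 0.8 m and turns go in shares of 180 degrees. I convert before sending: -0.37 m is -0.4625, -0.328 m is -0.41, -17 degrees is -0.0944.

{"method": "servo_tool", "body": {"motion": "0.04 -0.4625 -0.41 -0.0788 0 0 -0.0944; 0.04 -0.4625 -0.41 -0.0788 0 0 -0.0944; 0.04 -0.4625 -0.41 -0.0788 0 0 -0.0944; 0.04 -0.4625 -0.41 -0.0788 0 0 -0.0944; 0.04 -0.4625 -0.41 -0.0788 0 0 -0.0944; 0.04 -0.4625 -0.41 -0.0788 0 0 -0.0944; 0.04 -0.4625 -0.41 -0.0788 0 0 -0.0944; 0.04 -0.4625 -0.41 -0.0788 0 0 -0.0944; 0.04 -0.4625 -0.41 -0.0788 0 0 -0.0944; 0.04 -0.4625 -0.41 -0.0788 0 0 -0.0944"}}

```text
time: 2.4
position: [0.4506, 0.1483, 0.2904]
eef_rot: [0.09, 3.139, 0.001]
force: [-0.4, 0.0, 0.2]
gripper_width: 0.436
grip_force: 0.0
```

```bash
python3 -c "
from h import *
o=arm.observe();print(o['position'],o['q'].round(2) if hasattr(o['q'],'round') else o['q'],rel((.489,-.281,.12),-3.2))"
```

```text
[0.45064346 0.14832712 0.2904208 ] [-0.62  0.13  0.22  1.84 -0.03  1.17  1.12] (array([ -62.8, -426.5,  170.2]), array([ 0.04,  0.05, -0.08]))
```

In the tool's units: -0.4265 m is -0.5331, 0.13 m is 0.1625.

{"method": "servo_tool", "body": {"motion": "0.04 -0.0125 -0.0625 0.025 0 0 0; 0.04 -0.025 -0.125 0.05 0 0 0; 0.04 -0.0375 -0.1875 0.075 0 0 0; 0.04 -0.05 -0.25 0.1 0 0 0; 0.04 -0.05 -0.3125 0.125 0 0 0; 0.04 -0.0625 -0.3625 0.1438 0 0 0; 0.04 -0.075 -0.4125 0.1625 0 0 0; 0.04 -0.0775 -0.4625 0.1875 0 0 0; 0.04 -0.0788 -0.5 0.2 0 0 0; 0.04 -0.0788 -0.5331 0.2125 0 0 0; 0.04 -0.0788 -0.5331 0.2125 0 0 0; 0.04 -0.0788 -0.5331 0.2125 0 0 0"}}

```text
time: 3.6
position: [0.4882, -0.2793, 0.1195]
eef_rot: [-0.092, -3.14, -0.0]
force: [0.1, -0.6, -0.9]
gripper_width: 0.439
grip_force: 0.0
```

Run:
```python
from h import *
o=arm.observe();print(o['position'],rel((.489,-.281,.0262),-3.2))
t=arm.snapshot('top');s=arm.snapshot('side')
f=lambda s,p:cv2.resize(s['pixels'][int(p[1])-36:int(p[1])+36,int(p[0])-48:int(p[0])+48,::-1],(400,300),interpolation=cv2.INTER_CUBIC)
for p in ((.489,-.281,.045),): print(proj(t,p),proj(s,p))
cv2.imwrite('pics/a1.png',np.hstack([f(t,proj(t,(.489,-.281,.045))),f(s,proj(s,(.489,-.281,.045)))]))
```

```text
[ 0.4882041  -0.2792918   0.11945253] (array([-1. , -1.7, 93.3]), array([ 0.02, -0.03, -0.16]))
[361.59083002 193.84925608] [330.63455037 183.82352811]
```

View pics/a1.png

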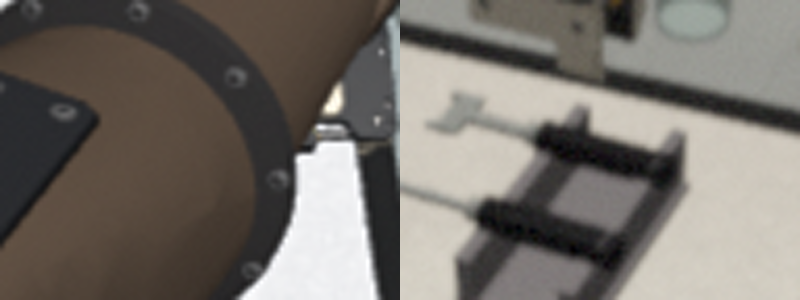

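The top view is blocked by the arm. The side view shows the fingers at crop (570,60), above the handle at (600,155), so I go down and grip.

In the tool's units: 0.0933 m is 0.1166, 0.03 m is 0.0375.

{"method": "servo_tool", "body": {"motion": "0.04 -0.0013 -0.0021 0.0375 0 0 0; 0.04 -0.0013 -0.0021 0.075 0 0 0; 0.04 -0.0013 -0.0021 0.1 0 0 0; 0.04 -0.0013 -0.0021 0.1166 0 0 0; 0.04 -0.0013 -0.0021 0.1166 0 0 0; 0.015 -0.0013 -0.0021 0.1166 0 0 0; 0.01 -0.0013 -0.0021 0.1166 0 0 0; 0.01 -0.0013 -0.0021 0.1166 0 0 0; 0.01 -0.0013 -0.0021 0.1166 0 0 0; 0.01 -0.0013 -0.0021 0.1166 0 0 0; 0.01 -0.0013 -0.0021 0.1166 0 0 0", "squeeze": 45}}

```text
time: 4.8
position: [0.4901, -0.2812, 0.0274]
eef_rot: [0.09, 3.139, -0.001]
force: [-0.5, -0.1, 7.3]
gripper_width: 0.192
grip_force: 45.0
```

In the tool's units: -0.2 m is -0.25, -0.09 m is -0.1125.

{"method": "servo_tool", "body": {"motion": "0.01 0 0 -0.025 0 0 0; 0.01 0 0 -0.0625 0 0 0; 0.01 0 0 -0.1125 0 0 0; 0.01 0 0 -0.1625 0 0 0; 0.01 0 0 -0.2125 0 0 0; 0.01 0 0 -0.25 0 0 0; 0.01 0 0 -0.25 0 0 0; 0.01 0 0 -0.25 0 0 0; 0.01 0 0 -0.25 0 0 0"}}

```text
time: 5.7
position: [0.4886, -0.2802, 0.2252]
eef_rot: [-0.09, -3.138, -0.002]
force: [0.3, 0.6, -0.9]
gripper_width: 0.195
grip_force: 45.0
```

Run:
```python
from h import *
o=arm.observe();print(o['time'],o['position'],o['force'],o['gripper_width'],rot(o['eef_rot']).round(4))
print(rel((.40,.04,.25),24))
```

```text
5.7 [ 0.48864422 -0.28016058  0.22515251] [ 0.28088527  0.56019986 -0.93662749] 0.1948810416329386 [[-0.9984  0.057  -0.002 ]
 [ 0.057   0.9984  0.0011]
 [ 0.002   0.001  -1.    ]]
(array([106.8, 314.6, -24.3]), array([  0.08,  -0.1 , -27.27]))
```

Run:
```python
from h import *
print(rel((.476,.080,.25),24))
```

```text
(array([ 33.2, 358.9, -24.4]), array([  0.08,  -0.1 , -27.27]))
```

In the tool's units: 0.359 m is 0.4488, 0.25 m is 0.3125, -27.3 degrees is -0.1517.

{"method": "servo_tool", "body": {"motion": "0.01 0.0063 0.0375 -0.0063 0 0 -0.0167; 0.01 0.0125 0.0875 -0.0125 0 0 -0.0333; 0.01 0.025 0.1438 -0.025 0 0 -0.05; 0.01 0.0313 0.2 -0.03 0 0 -0.0722; 0.01 0.0413 0.2563 -0.03 0 0 -0.0944; 0.01 0.0413 0.3125 -0.03 0 0 -0.1167; 0.01 0.0413 0.3688 -0.03 0 0 -0.1389; 0.01 0.0413 0.4188 -0.03 0 0 -0.1517; 0.01 0.0413 0.4488 -0.03 0 0 -0.1517; 0.01 0.0413 0.4488 -0.03 0 0 -0.1517; 0.01 0.0413 0.4488 -0.03 0 0 -0.1517"}}

```text
time: 6.8
position: [0.4763, 0.0794, 0.2492]
eef_rot: [0.655, -3.07, 0.001]
force: [-0.1, -1.0, -0.7]
gripper_width: 0.191
grip_force: 45.0
```

Run:
```python
from h import *
o=arm.observe();print(o['time'],o['position'],o['gripper_width'],rot(o['eef_rot']).round(4))
for n in('top','side'):
    s=arm.snapshot(n); p=proj(s,np.array(o['position'])+[.1,.045,.0]); print(n,p)
    x,y=int(p[0])-64,int(p[1])-48; print(x,y)
    im=cv2.resize(s['pixels'][y:y+96,x:x+128,::-1],(400,300),interpolation=cv2.INTER_CUBIC)
    L=im if n=='top' else np.hstack([L,im])
cv2.imwrite('pics/b1.png',L)
```

```text
6.8 [0.4762593  0.07941442 0.24918799] 0.19058260078996653 [[-0.9129 -0.4081 -0.0024]
 [-0.4081  0.913  -0.0011]
 [ 0.0026 -0.     -1.    ]]
top [202.6260702  154.37387806]
138 106
side [177.73535158 216.91359704]
113 168
```

View pics/b1.png

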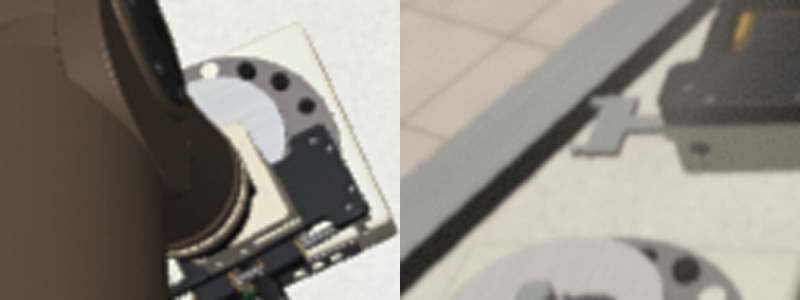

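The top view is blocked by the arm. In the side view the fork's prong tips are at about (174,200) and (169,217), clear of the hub.

Run:
```python
from h import *
o=arm.observe();s=arm.snapshot('side')
u=np.array([np.cos(np.radians(24)),np.sin(np.radians(24))]);v=np.array([-u[1],u[0]])
for q in ((592,97),(574,153),(634,97),(614,157),(607,104),(597,147)):
    p=onz(s,113+(q[0]-400)/3.125,168+q[1]/3.125,.2675+.0025)[:2]-o['position'][:2]; print(q,(p@u).round(4),(p@v).round(4))
im=cv2.resize(s['pixels'][190:230,160:200,::-1],(560,560),interpolation=cv2.INTER_CUBIC);cv2.imwrite('pics/b2.png',im)
print(rel((.4865,.085,.1145),24))
```

```text
(592, 97) 0.1143 -0.016
(574, 153) 0.1112 0.0241
(634, 97) 0.0936 -0.0153
(614, 157) 0.0918 0.0274
(607, 104) 0.1055 -0.0105
(597, 147) 0.1017 0.0203
(array([-11.9,   2.4, 135.4]), array([-0.01, -0.07, -0.1 ]))
```

View pics/b2.png

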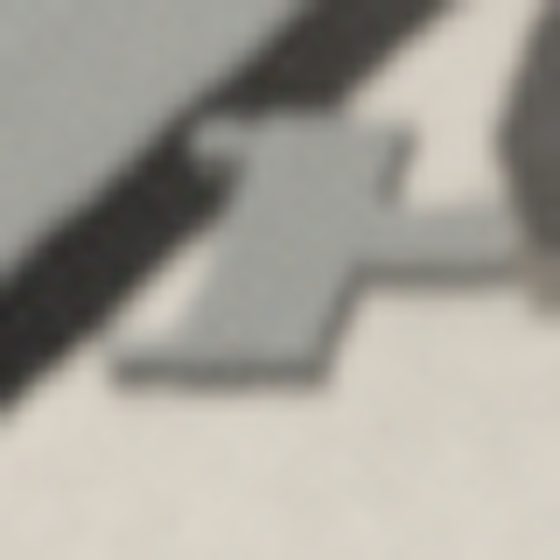

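Run:
```python
from h import *
o=arm.observe();s=arm.snapshot('side')
u=np.array([np.cos(np.radians(24)),np.sin(np.radians(24))]);v=np.array([-u[1],u[0]])
for z in (.267,.270,.273):
  for nm,q in dict(tipN=(110,357),tipF=(190,125),mN=(190,335),mF=(235,165),rN=(320,365),rF=(408,125),stemN0=(365,265),stemN1=(510,262),stemF0=(395,208),stemF1=(505,208)).items():
    p=onz(s,160+q[0]/14-.5,190+q[1]/14-.5,z)[:2]-o['position'][:2]; print(nm,(p@u).round(4),(p@v).round(4),end=' | ')
  print()
```

```text
tipN 0.1162 0.0167 | tipF 0.1186 -0.021 | mN 0.1087 0.0135 | mF 0.1117 -0.014 | rN 0.0937 0.0187 | rF 0.0944 -0.0201 | stemN0 0.0931 0.0031 | stemN1 0.0776 0.0031 | stemF0 0.0922 -0.0062 | stemF1 0.0803 -0.0057 | 
tipN 0.1143 0.02 | tipF 0.1168 -0.0174 | mN 0.1069 0.0169 | mF 0.1099 -0.0104 | rN 0.092 0.022 | rF 0.0927 -0.0165 | stemN0 0.0914 0.0065 | stemN1 0.0761 0.0065 | stemF0 0.0906 -0.0026 | stemF1 0.0787 -0.0022 | 
tipN 0.1125 0.0233 | tipF 0.1149 -0.0137 | mN 0.1052 0.0202 | mF 0.1081 -0.0068 | rN 0.0904 0.0253 | rF 0.0911 -0.0129 | stemN0 0.0898 0.0099 | stemN1 0.0745 0.01 | stemF0 0.0889 0.0009 | stemF1 0.0772 0.0013 |
```

Run:
```python
from h import *
print(rel((.4822,.0831,.118),24))
```

```text
(array([ -7. ,   2.4, 132.1]), array([-0.01, -0.04, -0.1 ]))
```

In the tool's units: 0.1315 m is 0.1644, 0.07 m is 0.0875.

{"method": "servo_tool", "body": {"motion": "0.01 -0.0088 0.0025 0.0375 0 0 0; 0.01 -0.0088 0.0025 0.0875 0 0 0; 0.01 -0.0088 0.0025 0.125 0 0 0; 0.01 -0.0088 0.0025 0.15 0 0 0; 0.01 -0.0088 0.0025 0.1625 0 0 0; 0.01 -0.0088 0.0025 0.1644 0 0 0; 0.01 -0.0088 0.0025 0.1644 0 0 0; 0.01 -0.0088 0.0025 0.1644 0 0 0; 0.01 -0.0088 0.0025 0.1644 0 0 0"}}

```text
time: 7.9
position: [0.4833, 0.0843, 0.1199]
eef_rot: [-0.653, 3.071, 0.0]
force: [0.1, -0.2, -1.6]
gripper_width: 0.192
grip_force: 45.0
```

Run:
```python
from h import *
o=arm.observe();print(o['time'],o['position'],o['force'])
s=arm.snapshot('side'); p=proj(s,(.605,.138,.13));x,y=int(p[0])-35,int(p[1])-28;print(x,y)
cv2.imwrite('pics/d1.png',cv2.resize(s['pixels'][y:y+50,x:x+70,::-1],(770,550),interpolation=cv2.INTER_CUBIC))
```

```text
7.9 [0.48325633 0.08433829 0.11991157] [ 0.06910672 -0.24981377 -1.59596895]
142 240
```

View pics/d1.png

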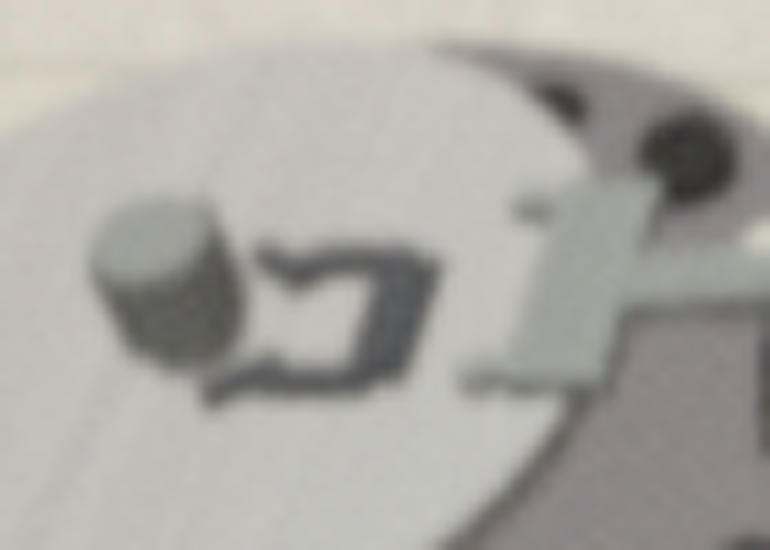

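The side view shows the fork level, its prong tips at crop (515,200) and (462,375), straight behind the clip's back at (440,255)-(405,380). The spindle is ahead on the left.

Run:
```python
from h import *
s=arm.snapshot('side');G=np.array([.6357,.1514])
u=np.array([np.cos(np.radians(24)),np.sin(np.radians(24))]);v=np.array([-u[1],u[0]])
def P(q,z):
    p=onz(s,142+q[0]/11-.5,240+q[1]/11-.5,z)[:2]-G; return (p@u*1e3).round(1),(p@v*1e3).round(1)
print('clip',[P(q,.130) for q in ((440,262),(403,378),(400,245),(362,385),(258,250),(205,395))])
for z in(.1375,.1395): print('fork',[P(q,z) for q in((515,200),(465,375),(548,225),(520,350),(658,180),(605,385),(765,255),(640,255),(622,310),(760,303))])
print('spindle top',P((152,240),.150), 'flange edge', P((590,168),.126),P((588,395),.126))
```

```text
clip [(np.float64(-37.6), np.float64(-10.5)), (np.float64(-38.1), np.float64(12.6)), (np.float64(-30.2), np.float64(-14.2)), (np.float64(-32.1), np.float64(13.8)), (np.float64(-7.6), np.float64(-13.8)), (np.float64(-8.2), np.float64(15.1))]
fork [(np.float64(-49.9), np.float64(-16.5)), (np.float64(-51.2), np.float64(18.4)), (np.float64(-56.5), np.float64(-11.2)), (np.float64(-58.4), np.float64(13.8)), (np.float64(-71.8), np.float64(-20.0)), (np.float64(-73.1), np.float64(20.9)), (np.float64(-92.3), np.float64(-4.0)), (np.float64(-72.5), np.float64(-4.6)), (np.float64(-72.3), np.float64(6.4)), (np.float64(-93.5), np.float64(5.6))]
fork [(np.float64(-50.8), np.float64(-14.8)), (np.float64(-52.1), np.float64(20.0)), (np.float64(-57.4), np.float64(-9.4)), (np.float64(-59.3), np.float64(15.4)), (np.float64(-72.7), np.float64(-18.3)), (np.float64(-74.0), np.float64(22.5)), (np.float64(-93.0), np.float64(-2.3)), (np.float64(-73.4), np.float64(-2.9)), (np.float64(-73.1), np.float64(8.0)), (np.float64(-94.3), np.float64(7.3))]
spindle top (np.float64(-1.5), np.float64(0.9)) flange edge (np.float64(-55.1), np.float64(-33.2)) (np.float64(-66.1), np.float64(13.5))
```

In the tool's units: 0.0065 m is 0.0081, 0.005 m is 0.0063.

{"method": "servo_tool", "body": {"motion": "0.01 0 -0.0009 0.0038 0 0 0; 0.01 0 -0.0009 0.0063 0 0 0; 0.01 0 -0.0009 0.0081 0 0 0; 0.01 0 -0.0009 0.0081 0 0 0; 0.01 0 -0.0009 0.0081 0 0 0"}}

```text
time: 8.5
position: [0.4828, 0.0836, 0.1123]
eef_rot: [0.654, -3.073, 0.0]
force: [0.0, -0.3, -1.1]
gripper_width: 0.189
grip_force: 45.0
```

In the tool's units: 0.0005 m is 0.0006.

{"method": "servo_tool", "body": {"motion": "0.01 0 0 0.0006 0 0 0; 0.01 0 0 0.0006 0 0 0"}}

```text
time: 8.7
position: [0.4828, 0.0836, 0.1119]
eef_rot: [-0.654, 3.073, 0.0]
force: [0.1, -0.4, -1.6]
gripper_width: 0.191
grip_force: 45.0
```

In the tool's units: 0.0005 m is 0.0006.

{"method": "servo_tool", "body": {"motion": "0.01 0 0 0.0006 0 0 0; 0.01 0 0 0.0006 0 0 0"}}

```text
time: 8.9
position: [0.4829, 0.0836, 0.1114]
eef_rot: [-0.654, 3.073, 0.0]
force: [0.3, -0.4, -1.4]
gripper_width: 0.191
grip_force: 45.0
```

Run:
```python
from h import *
o=arm.observe();print(o['time'],o['position'],o['force'],o['ft_torque'],np.round(o['tau'],2))
```

```text
8.9 [0.48285395 0.08359407 0.11142561] [ 0.34843945 -0.35588269 -1.39856036] [-0.0081115   0.05720922  0.02472911] [ 0.000e+00 -5.274e+01  2.290e+00 -2.388e+01  4.000e-02  2.000e-02
  0.000e+00]
```

In the tool's units: 0.0005 m is 0.0006.

{"method": "servo_tool", "body": {"motion": "0.01 0 0 0.0006 0 0 0; 0.01 0 0 0.0006 0 0 0"}}

```text
time: 9.1
position: [0.4829, 0.0836, 0.1109]
eef_rot: [-0.654, 3.073, 0.0]
force: [-0.6, 0.5, -0.1]
gripper_width: 0.192
grip_force: 45.0
```

In the tool's units: 0.0005 m is 0.0006.

{"method": "servo_tool", "body": {"motion": "0.01 0 0 0.0006 0 0 0; 0.01 0 0 0.0006 0 0 0"}}

```text
time: 9.3
position: [0.4829, 0.0836, 0.1105]
eef_rot: [-0.654, 3.073, 0.0]
force: [-0.7, -0.8, 0.8]
gripper_width: 0.191
grip_force: 45.0
```

Run:
```python
from h import *
o=arm.observe();print(o['time'],o['position'],o['force'],o['ft_torque'],np.round(o['tau'],2))
```

```text
9.3 [0.48290907 0.08356822 0.11050482] [-0.70143714 -0.81841921  0.76363446] [0.09016507 0.0079823  0.00365293] [-5.000e-02 -5.172e+01  2.220e+00 -2.348e+01  4.000e-02 -1.000e-02
 -0.000e+00]
```

In the tool's units: -0.025 m is -0.0313, -0.024 m is -0.03.

{"method": "servo_tool", "body": {"motion": "0.01 0 0 -0.0015 0 0 0; 0.01 -0.0038 0 -0.0015 0 0 0; 0.01 -0.01 0 -0.0015 0 0 0; 0.01 -0.0163 0 -0.0015 0 0 0; 0.01 -0.02 0 -0.0015 0 0 0; 0.01 -0.0225 0 -0.0015 0 0 0; 0.01 -0.0244 0 -0.0015 0 0 0; 0.01 -0.0263 0 -0.0015 0 0 0; 0.01 -0.0281 0 -0.0015 0 0 0; 0.01 -0.03 0 -0.0015 0 0 0; 0.01 -0.0313 0 -0.0015 0 0 0; 0.01 -0.0313 0 -0.0015 0 0 0"}}

```text
time: 10.5
position: [0.5058, 0.0938, 0.1116]
eef_rot: [-0.654, 3.073, 0.0]
force: [0.1, -0.3, -0.8]
gripper_width: 0.19
grip_force: 45.0
```

Run:
```python
from h import *
o=arm.observe();print(o['time'],o['position'],o['force'],o['ft_torque'],np.round(o['tau'],2))
s=arm.snapshot('side')
cv2.imwrite('pics/d2.png',cv2.resize(s['pixels'][240:290,142:212,::-1],(770,550),interpolation=cv2.INTER_CUBIC))
```

```text
10.5 [0.50581326 0.09382426 0.11164749] [ 0.11724571 -0.34017292 -0.80356637] [ 0.03488469  0.09221957 -0.05976575] [-0.000e+00 -5.589e+01  2.550e+00 -2.452e+01  4.000e-02  5.000e-02
 -0.000e+00]
```

View pics/d2.png

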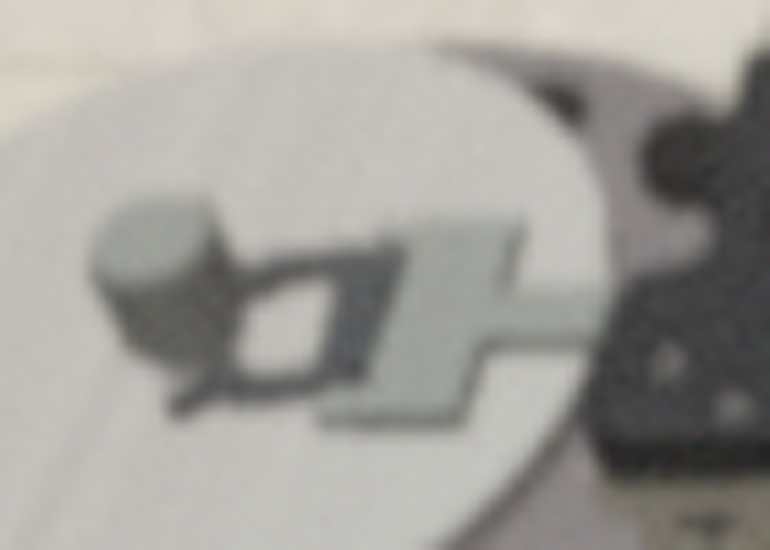

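The side view shows the clip's back flush in the fork's mouth along (400,250)-(365,380). The clip is square to the spindle and its arms are just reaching it, so I push on in small steps and watch the force.

In the tool's units: -0.005 m is -0.0063, -0.004 m is -0.005.

{"method": "servo_tool", "body": {"motion": "0.01 -0.0013 0 0 0 0 0; 0.01 -0.0025 0 0 0 0 0; 0.01 -0.0038 0 0 0 0 0; 0.01 -0.005 0 0 0 0 0; 0.01 -0.0063 0 0 0 0 0; 0.01 -0.0063 0 0 0 0 0"}}

```text
time: 11.15
position: [0.5102, 0.0957, 0.1116]
eef_rot: [0.653, -3.073, 0.0]
force: [-0.5, -2.0, -1.1]
gripper_width: 0.191
grip_force: 45.0
```

In the tool's units: -0.0015 m is -0.0019, -0.001 m is -0.0013.

{"method": "servo_tool", "body": {"motion": "0.01 -0.0006 0 0 0 0 0; 0.01 -0.0013 0 0 0 0 0; 0.01 -0.0019 0 0 0 0 0; 0.01 -0.0019 0 0 0 0 0"}}

```text
time: 11.55
position: [0.511, 0.0961, 0.1114]
eef_rot: [0.653, -3.072, 0.0]
force: [-2.8, -1.9, -0.6]
gripper_width: 0.19
grip_force: 45.0
```

In the tool's units: -0.001 m is -0.0013, -0.0005 m is -0.0006.

{"method": "servo_tool", "body": {"motion": "0.01 -0.0006 0 0 0 0 0; 0.01 -0.0013 0 0 0 0 0; 0.01 -0.0013 0 0 0 0 0"}}

```text
time: 11.85
position: [0.5117, 0.0964, 0.1113]
eef_rot: [0.653, -3.071, 0.0]
force: [-4.1, -3.9, -0.5]
gripper_width: 0.189
grip_force: 45.0
```

In the tool's units: -0.001 m is -0.0013, -0.0005 m is -0.0006.

{"method": "servo_tool", "body": {"motion": "0.01 -0.0006 0 -0.0004 0 0 0; 0.01 -0.0013 0 -0.0004 0 0 0; 0.01 -0.0013 0 -0.0004 0 0 0"}}

```text
time: 12.15
position: [0.5121, 0.0966, 0.1114]
eef_rot: [0.653, -3.07, 0.0]
force: [-6.0, -3.3, -0.0]
gripper_width: 0.196
grip_force: 45.0
```

In the tool's units: -0.001 m is -0.0013, -0.0005 m is -0.0006.

{"method": "servo_tool", "body": {"motion": "0.01 -0.0006 0 0 0 0 0; 0.01 -0.0013 0 0 0 0 0; 0.01 -0.0013 0 0 0 0 0"}}

```text
time: 12.45
position: [0.5125, 0.0968, 0.1113]
eef_rot: [0.652, -3.069, 0.001]
force: [-7.3, -4.1, 0.3]
gripper_width: 0.193
grip_force: 45.0
```

Run:
```python
from h import *
o=arm.observe();print(o['time'],o['position'],o['force'],o['ft_torque'],np.round(o['tau'],2))
s=arm.snapshot('side')
cv2.imwrite('pics/d3.png',cv2.resize(s['pixels'][240:290,142:212,::-1],(770,550),interpolation=cv2.INTER_CUBIC))
```

```text
12.45 [0.51254488 0.09678736 0.11128658] [-7.26086283 -4.14296716  0.27149855] [-0.74414052  1.42550044 -0.125887  ] [ -1.46 -57.61   1.48 -29.34  -0.49  -2.48   0.1 ]
```

View pics/d3.png

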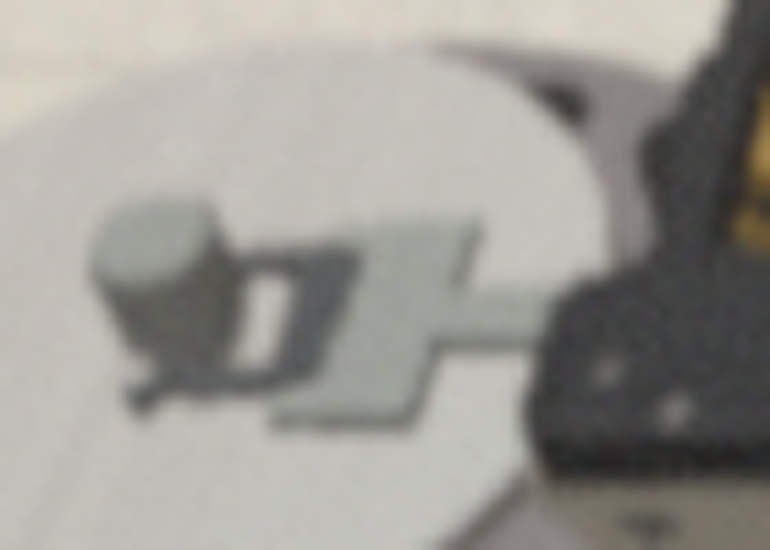

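The clip's back has advanced to crop x≈358, square in the mouth, with the arms on the neck about 6 mm short of home. The arm gives about 1 mm per 4 N, so near the snap I push in short pulses with an immediate retreat.

In the tool's units: -0.001 m is -0.0013, -0.0005 m is -0.0006.

{"method": "servo_tool", "body": {"motion": "0.01 -0.0006 0 -0.0003 0 0 0; 0.01 -0.0013 0 -0.0003 0 0 0; 0.01 -0.0013 0 -0.0003 0 0 0"}}

```text
time: 12.8
position: [0.5144, 0.0977, 0.1118]
eef_rot: [0.653, -3.071, 0.0]
force: [-1.9, -2.7, -1.6]
gripper_width: 0.192
grip_force: 45.0
```

In the tool's units: -0.001 m is -0.0013, -0.0005 m is -0.0006.

{"method": "servo_tool", "body": {"motion": "0.01 -0.0006 0 -0.0001 0 0 0; 0.01 -0.0013 0 -0.0001 0 0 0; 0.01 -0.0013 0 -0.0001 0 0 0"}}

```text
time: 13.1
position: [0.5172, 0.0991, 0.1126]
eef_rot: [-0.654, 3.071, 0.001]
force: [-0.5, -0.1, -2.1]
gripper_width: 0.195
grip_force: 45.0
```

In the tool's units: 0.006 m is 0.0075, 0.003 m is 0.0038.

{"method": "servo_tool", "body": {"motion": "0.01 0.0038 0 -0.0003 0 0 0; 0.01 0.0075 0 -0.0003 0 0 0; 0.01 0.0075 0 -0.0003 0 0 0"}}

```text
time: 13.4
position: [0.5103, 0.0958, 0.1125]
eef_rot: [0.654, -3.073, -0.0]
force: [0.3, 0.8, -1.6]
gripper_width: 0.194
grip_force: 45.0
```

Run:
```python
from h import *
o=arm.observe();print(o['time'],o['position'],o['force'],np.round(o['tau'],2))
s=arm.snapshot('side')
cv2.imwrite('pics/d4.png',cv2.resize(s['pixels'][240:290,142:212,::-1],(770,550),interpolation=cv2.INTER_CUBIC))
```

```text
13.4 [0.5102507  0.09576287 0.11246609] [ 0.27107948  0.7682494  -1.60317301] [-8.000e-02 -5.674e+01  2.540e+00 -2.462e+01  4.000e-02  0.000e+00
  1.000e-02]
```

View pics/d4.png

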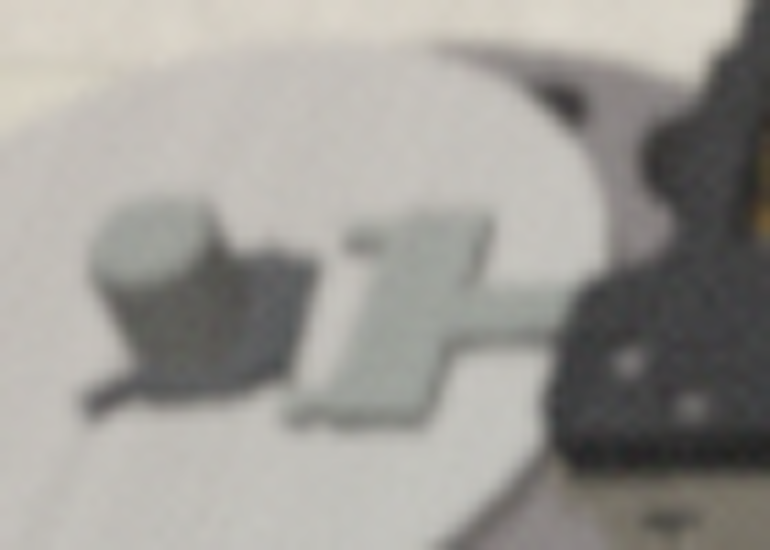

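The clip is now against the spindle, with its back edge at crop (318,258)-(283,380) and a gap to the fork. I work out how far that is from the axis.

Run:
```python
from h import *
s=arm.snapshot('side');G=np.array([.6357,.1514])
u=np.array([np.cos(np.radians(24)),np.sin(np.radians(24))]);v=np.array([-u[1],u[0]])
def P(q,z):
    p=onz(s,142+q[0]/11-.5,240+q[1]/11-.5,z)[:2]-G; return (p@u*1e3).round(1).item(),(p@v*1e3).round(1).item()
print([P(q,.130) for q in ((320,262),(283,380),(85,398),(358,262),(440,262))])
# spindle top rim: left/right extremes on row
print([P(q,.150) for q in ((90,255),(213,215),(152,240),(150,195),(160,285))])
o=arm.observe();x=np.array(o['position'][:2])-G;print(x@u,x@v)
```

```text
[(-18.3, -11.1), (-19.5, 12.5), (10.4, 15.1), (-24.4, -10.9), (-37.6, -10.5)]
[(7.2, 3.6), (-9.4, -3.9), (-1.5, 0.9), (1.8, -8.2), (-5.6, 9.9)]
-0.1367679007893617 0.00022278931188553027
```

The clip is home: its back is about 17.4 mm behind the spindle centre seen in the same image, and the force is zero. Next I back off, lift and carry the fork back.

In the tool's units: -0.11 m is -0.1375, 0.045 m is 0.0563.

{"method": "servo_tool", "body": {"motion": "0.01 0.0125 0 0 0 0 0; 0.01 0.0313 0 0 0 0 0; 0.01 0.05 0 -0.0125 0 0 0; 0.01 0.0563 0 -0.05 0 0 0; 0.01 0.0563 0 -0.1 0 0 0; 0.01 0.0563 0 -0.1375 0 0 0; 0.01 0.0563 0 -0.1375 0 0 0; 0.01 0.0563 0 -0.1375 0 0 0"}}

```text
time: 14.3
position: [0.4693, 0.0775, 0.2226]
eef_rot: [-0.654, 3.072, 0.001]
force: [-0.7, -0.7, -1.8]
gripper_width: 0.193
grip_force: 45.0
```

Run:
```python
from h import *
print(rel((.4897,-.2812,.20),-3.2))
```

```text
(array([ 127.4, -336. ,   22.4]), array([2.000e-02, 6.000e-02, 2.722e+01]))
```

In the tool's units: -0.336 m is -0.42, -0.3 m is -0.375, 27.2 degrees is 0.1511.

{"method": "servo_tool", "body": {"motion": "0.01 0.0188 -0.05 0 0 0 0.0167; 0.01 0.0375 -0.1 0 0 0 0.0333; 0.01 0.06 -0.1563 0 0 0 0.0556; 0.01 0.0813 -0.2125 0 0 0 0.0778; 0.01 0.1013 -0.2688 0 0 0 0.1; 0.01 0.1225 -0.325 0.0125 0 0 0.1222; 0.01 0.1425 -0.375 0.025 0 0 0.1444; 0.01 0.1593 -0.42 0.028 0 0 0.1511; 0.01 0.1593 -0.42 0.028 0 0 0.1511; 0.01 0.1593 -0.42 0.028 0 0 0.1511; 0.01 0.1593 -0.42 0.028 0 0 0.1511"}}

```text
time: 15.4
position: [0.4896, -0.2795, 0.1989]
eef_rot: [-0.085, -3.139, -0.002]
force: [0.6, 0.5, -1.7]
gripper_width: 0.195
grip_force: 45.0
```

In the tool's units: 0.13 m is 0.1625, 0.11 m is 0.1375.

{"method": "servo_tool", "body": {"motion": "0.01 0 0 0.05 0 0 0; 0.01 0 0 0.1 0 0 0; 0.01 0 0 0.1375 0 0 0; 0.01 0 0 0.1625 0 0 0; 0.01 0 0 0.1625 0 0 0; 0.01 0 0 0.1625 0 0 0"}}

```text
time: 16.0
position: [0.4903, -0.28, 0.0704]
eef_rot: [-0.085, -3.14, -0.001]
force: [-0.3, 0.2, -0.9]
gripper_width: 0.196
grip_force: 45.0
```

Run:
```python
from h import *
o=arm.observe();print(o['time'],o['position'],o['force'],rel((.4897,-.2812,.0275),-3.2))
s=arm.snapshot('side');p=proj(s,(.489,-.281,.06));x,y=int(p[0])-48,int(p[1])-36
cv2.imwrite('pics/e1.png',cv2.resize(s['pixels'][y:y+72,x:x+96,::-1],(800,600),interpolation=cv2.INTER_CUBIC))
```

```text
16.0 [ 0.49031531 -0.28004385  0.07038481] [-0.26641391  0.18816666 -0.9045991 ] (array([ 0.5, -1.2, 42.9]), array([ 0.03, -0.01,  0.11]))
```

View pics/e1.png

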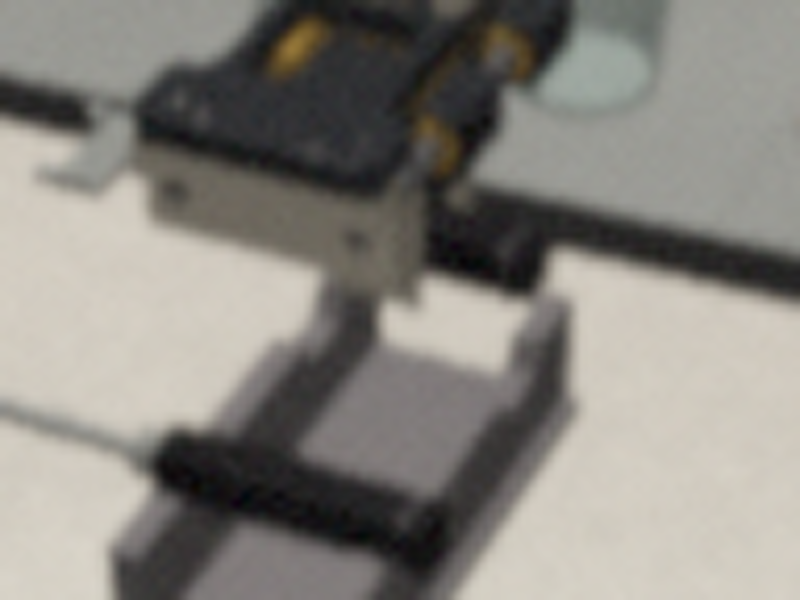

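The fork hangs parallel to the rest above its notches (rear notch at about (535,340)), and the driver at (290,500) is untouched. I lower it gently.

In the tool's units: 0.042 m is 0.0525, 0.03 m is 0.0375.

{"method": "servo_tool", "body": {"motion": "0.01 0.0006 -0.0013 0.0125 0 0 0; 0.01 0.0006 -0.0013 0.0275 0 0 0; 0.01 0.0006 -0.0013 0.0375 0 0 0; 0.01 0.0006 -0.0013 0.045 0 0 0; 0.01 0.0006 -0.0013 0.05 0 0 0; 0.01 0.0006 -0.0013 0.0525 0 0 0; 0.01 0.0006 -0.0013 0.0525 0 0 0; 0.01 0.0006 -0.0013 0.0525 0 0 0"}}

```text
time: 16.85
position: [0.4896, -0.2822, 0.0282]
eef_rot: [0.087, 3.14, -0.0]
force: [-0.5, -0.1, -1.2]
gripper_width: 0.192
grip_force: 45.0
```

In the tool's units: 0.001 m is 0.0013, 0.0005 m is 0.0006.

{"method": "servo_tool", "body": {"motion": "0.01 0 0 0.0006 0 0 0; 0.01 0 0 0.0013 0 0 0; 0.01 0 0 0.0013 0 0 0"}}

```text
time: 17.15
position: [0.4896, -0.2821, 0.0274]
eef_rot: [0.087, 3.14, -0.0]
force: [-1.3, 0.6, 3.9]
gripper_width: 0.191
grip_force: 45.0
```

Contact is at the same height as at the grasp. I open the fingers and rise.

{"method": "servo_tool", "body": {"motion": "0.03 0 0 0 0 0 0; 0.036 0 0 0 0 0 0; 0.036 0 0 0 0 0 0; 0.036 0 0 0 0 0 0; 0.036 0 0 -0.0125 0 0 0; 0.036 0 0 -0.0375 0 0 0; 0.036 0 0 -0.0875 0 0 0; 0.036 0 0 -0.15 0 0 0; 0.036 0 0 -0.2125 0 0 0; 0.036 0 0 -0.25 0 0 0; 0.036 0 0 -0.25 0 0 0; 0.036 0 0 -0.25 0 0 0", "squeeze": 10}}

```text
time: 18.35
position: [0.4896, -0.2821, 0.228]
eef_rot: [0.087, 3.139, -0.0]
force: [0.7, 0.8, 0.1]
gripper_width: 0.39
grip_force: 0.0
```

Run:
```python
from h import *
o=arm.observe();print(o['time'],o['position'],o['gripper_width'],o['force'])
n='side';s=arm.snapshot(n);ref=cv2.imread('pics/side0.png');a=s['pixels'][:,:,::-1]
g=cv2.cvtColor(a,cv2.COLOR_BGR2GRAY).astype(int)
d=np.abs(g-cv2.cvtColor(ref,cv2.COLOR_BGR2GRAY).astype(int))
x0,y0,x1,y1=273,160,361,226
print('diff rest',d[y0:y1,x0:x1].mean(),(d[y0:y1,x0:x1]>40).sum(),'hub',(d[238:304,116:204]>40).sum(),'noise',d[300:,0:100].mean())
for m in arm.trace(n,'fork'):
    v,u=np.nonzero(m['pixels']);k=g[v,u]<70
    if k.sum()>30: print(cv2.minAreaRect(np.c_[u,v][k].astype(np.float32)))
ys,xs=np.nonzero(d[y0:y1,x0:x1]>40); print(xs.min()+x0 if len(xs) else '',ys.min()+y0 if len(ys) else '',xs.max()+x0 if len(xs) else '',ys.max()+y0 if len(ys) else '')
```

```text
18.35 [ 0.48960943 -0.2820822   0.22799955] 0.3903850885418022 [0.66027632 0.78663343 0.09862854]
diff rest 2.3667355371900825 0 hub 189 noise 2.2662
((330.8115539550781, 183.85768127441406), (34.46837615966797, 8.77057933807373), 15.255120277404785)
```

```bash
python3 -c "
from h import *
print(arm.job_done())"
```

```text
the job is handed in; nothing more can be done
None
```

The clip is snapped into the spindle's groove, the fork is back in its own slot, and the job is handed in at about 18 s of the 61 s allowed. The push peaked at about 8 N measured at the wrist. The interface did not report a verdict.

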